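# Load the sample loader and telescope its arm out until it locks

### The job

Stand the small red-capped jar upright in the white dish of the sample loader while the loader's arm is still in, and let go of it. Then run the arm all the way out by pushing on its blue plate (not on the jar), until the orange lock button pops up through the hole in the top of the aluminium tube and the jar stands between the two black gate posts. Keep the jar from tipping over and leave the blue-capped and white-capped jars where they are.

Things in the scene. Friction and masses are not known exactly. Their poses are not given: they have to be found in the camera images.
- loader: Sample loader, fixed to the bench: grey base plate 365 x 116 x 6 mm with an aluminium square tube (30 x 30 mm, top 50 mm above the bench, from x = -70 to +70 mm) that holds a telescoping steel arm. The big instrument's front corner is near its far end, at about (0.57, 0.21) m. Origin on the bench surface under the tube's middle; its level x axis is the direction in which the arm travels out, y to the left of that, z up.
- loader_arm (a joint): How far the telescoping arm is out, m: 0 = fully in, about 0.100 = out and locked (end stop just past it). It starts between 0 and 0.030. It slides stiffly (3 to 5 N) and stays where it is left; once the lock button is out it cannot go back.
- lock_button (a joint): Spring-loaded orange lock button, a domed pin 10 mm across in the arm, m: 0 = held down, hidden inside the tube; about 0.010 = popped up through the hole in the tube's top, standing about 7 mm above it. It pops up by itself when the arm reaches about 0.100.
- push_plate (a point): Middle of the back face of the arm's blue push plate, 75 mm above the bench. The plate stands upright across the loader's x axis beyond the tube's mouth: 60 mm wide, 6 mm thick, top 92 mm above the bench. Pushed on this face in the loader's +x direction the arm runs out. Behind it there is free room for fingertips above the tube, which is 50 mm high.
- dish (a point): Centre of the inner floor of the round white dish at the end of the arm, 18 mm above the bench; inside diameter 62 mm, rim 9 mm above the floor (27 mm above the bench). It lies 50 mm beyond the back face of the push plate along the loader's x axis and moves with the arm.
- gate_centre (a point): Fixed point midway between the two black gate posts (24 x 14 mm, tops 84 mm above the bench, 84 mm free between them along the loader's y: too close for an open gripper), 18 mm above the bench. The dish's centre is here when the arm is locked out.
- red_jar (a point): Centre of the small clear jar with the red screw cap (44 mm diameter, 55 mm tall, about 0.06 kg; the point is half-way up, 27.5 mm above its foot; z is its axis). It starts upright and loose on the bench, left, middle or right. Going between, keep clear of the big instrument's black head, which juts out over the bench to x = 0.51 m from y = -0.17 to 0 m, z = 0.18 to 0.28 m.
- blue_jar (a point): Centre of the clear jar with the blue cap (52 mm diameter, 62 mm tall, point 31 mm above its foot), loose; to be left alone.
- white_jar (a point): Centre of the clear jar with the white cap (52 mm diameter, 62 mm tall, point 31 mm above its foot), loose; to be left alone.
Mind the look-alikes: they are no part of the job. Leave any turquoise or yellow look-alike of the part that bears red_jar alone.

How it is judged:
On the way, in this order (a step that is already met when the one before it is completed fails the run):
1. the red-capped jar stands upright in the dish, let go, with the arm still no more than 60 mm out (horizontal distance between red_jar and dish below 0.012 m and z of red_jar in the frame of dish between 0.022 and 0.033 m and angle between red_jar's own z axis and vertical below 0.15 rad and value of joint loader_arm below 0.06 m and contact force between the fingers and jar_red below 0.05 N), for 0.3 s.
2. the arm is out and its lock button has popped up, the jar still in the dish (value of joint loader_arm above 0.095 m and value of joint lock_button above 0.007 m and horizontal distance between red_jar and dish below 0.012 m and z of red_jar in the frame of dish between 0.022 and 0.033 m and angle between red_jar's own z axis and vertical below 0.15 rad), for 0.2 s.
At the end, for the whole second after the job is handed in: The arm is out (more than 95 mm) with the lock button up (more than 7 mm), and the red-capped jar stands in the dish, within 12 mm of its centre, on its floor, within 0.15 rad of upright, at rest (all of step 2 and linear speed of jar_red below 0.02 m/s and velocity of joint loader_arm below 0.01 m/s); the robot touches nothing.
It fails at once if the red-capped jar is tipped over (more than 0.7 rad) (angle between red_jar's own z axis and vertical above 0.7 rad).
It fails at once if the arm is run out by pushing or pulling on the jar (fingers on the jar while the arm is more than 60 mm out) (value of joint loader_arm above 0.06 m and contact force between the fingers and jar_red above 0.5 N).
It fails at once if the blue-capped jar is moved by more than 30 mm (distance of blue_jar from where it was at the start of the episode above 0.03 m).
It fails at once if the white-capped jar is moved by more than 30 mm (distance of white_jar from where it was at the start of the episode above 0.03 m).
It also fails if it takes over 66 s, if anything falls off the work surface, if the arm or the gripper's body presses on something with over 40 N, if the wrist force passes 120 N, or if a joint passes its speed limit or range.

### The arm

A 7-joint arm with a two-finger parallel gripper is mounted at the origin on a cart in front of the work surface, level with it; the furniture and walls round the work are solid. World frame = base frame: x ahead of the robot, y to its left, z up, the work surface at z = 0. Lengths are in m, angles in rad, forces in N, time in s.
With the tool pointing down it reaches from about 0.4 to 0.85 m from the base axis. Payload 4.5 kg.
Tool frame: the origin (TCP) lies on the centre line of the jaws, within the pads' length; the fingertips stand 17 mm ahead of it and the grasp point (between the pads) lies 2 mm behind it; z points along the fingers, y is the line along which they close (so a half turn about z gives the same grasp; the last joint's range is limited). The gripper opens to 88 mm and grips with 3 to 60 N. Pads are 18 mm wide; open, the fingers measure 123 mm over their backs; the gripper's body (75 mm by 187 mm) begins 45 mm behind the grasp point.
Start: joints at [1.244, 0.689, -0.195, 1.565, 0.157, 0.902, -0.215], TCP at [0.221, -0.585, 0.256] pointing down, gripper open.
Joint ranges: [-3.01, 3.01], [-0.46, 2.08], [-1.47, 1.51], [0.13, 2.56], [-1, 4.14], [0.04, 2.09], [-2.66, 2.66]. Speed limits (rad/s): [2.57, 2.57, 3.14, 3.14, 3.14, 3.14, 3.14].

### API

Orientations are given as [roll, pitch, yaw] about the fixed x, y, z axes, in that order (R = Rz(yaw) Ry(pitch) Rx(roll)).
In Python, from workcell import arm gives the robot as it stands.
- The arm moves only by the tool arm_command, never from a script. Its argument "commands" is a list of rows, each an object with "rotation": the turn, a rotation vector about the world's x, y, z as a fraction of full scale, a list of three; "delta_pos": the shift along the world's x, y, z as a fraction of full scale, a list of three; "claw": the opening in per cent of the stroke, from 0 (shut) to 100 (fully open). In form: [{"rotation": [ax, ay, az], "delta_pos": [x, y, z], "claw": claw}, ...]. A call has 1 to 5 rows; each row is the pose to reach, as a shift and turn from the pose commanded when the call began, turning the shorter way round; what a row does not reach only later rows make up. Full scale, the value 1, is 1 m for a shift and pi rad for a turn. A row lasts 1/12 s, in which the tool goes at most 41.7 mm and 7.16 degrees, less where a joint would pass 70% of its speed; a pose out of reach is approached as far as the arm can. A call with a number of a shift or a turn outside -1 to 1 is refused whole. A call with a gripper value outside its range is refused whole. The fingers move at their own pace and stop on an object; "grip_force" is the grip in N (left out, the last holds). Time passes only in rows, so rows that repeat a pose let the fingers close. It gives the time, the measured TCP pose, the force, the opening and the grip force at its end, in the units of the state.
- arm.get_obs(): the state, without advancing time (a new reading comes with each control period).
- arm.capture(name): name is "scene" or "top"; returns a dict with "image" (384x512x3 uint8, red, green, blue), "fx", "fy", "cx", "cy" (pixels), "k1" (the pictures are not rectified: a ray, as slopes to the right and down, at radius r is drawn at 1 + k1 r^2 times it, then the intrinsics apply), "R" (3x3) and "t" (3): a world point X has camera coordinates R X + t. Camera axes: x right, y down, z forward; pixel columns grow to the right and rows downward; lengths in m; the calibration is good to about 2 mm. A picture is of the moment at which its call begins. There is no depth.
- arm.finish_job(): hands the job in; it is judged then, once.
The state is a dict: "clock": time; "qpos": joint angles; "joint_vel": joint speeds; "tau": joint torques, N m; "tcp_pos": TCP position; "ee_rot": TCP orientation; "ft_force": force on the tool from outside, world axes, zero at the start; "wrist_torque": the same for the moment, N m; "gripper_width": finger opening in m; "gripper_force": force on a finger pad.
Only numpy, scipy, OpenCV 4.12 (cv2) and the standard library are available. Lean on these libraries where they do the work, as an engineer would, in place of code of your own. Each camera call takes 0.05 s, during which the arm holds its last target. There are 200 camera calls.

## Working session

There is one attempt and no reset: what is moved stays moved. The work goes in short steps, Python scripts to look and compute and a tool call to move; the robot and the scene stay as the last step left them, time stands still between calls to the robot, and variables do not carry over. Pictures are saved under pics/ and viewed, at most 10 in all, crops included, and the job is handed in when it is done.

Besides the shell and the picture viewer there is one more tool, called after ">>>" as name(argument=value, ...), one argument or row to a line, values as JSON. arm_command: Moves the arm, as the interface text tells. Shift numbers are shares of 1 m and turn numbers shares of pi rad, none past 1 either way. Its arguments: {"type":"object","properties":{"commands":{"type":"array"},"grip_force":{"type":"number"}},"required":["commands"]}

```bash
ls; mkdir -p pics; cat > h.py <<'E'
import numpy as np, cv2
from workcell import arm
def snap(name,fn):
    c=arm.capture(name); cv2.imwrite(fn,cv2.cvtColor(c["image"],cv2.COLOR_RGB2BGR)); 
    np.savez(fn[:-4]+'.npz',**{k:np.array(v) for k,v in c.items()}); return c
def ray(c,u,v):
    K=np.array([[float(c['fx']),0,float(c['cx'])],[0,float(c['fy']),float(c['cy'])],[0,0,1]])
    p=cv2.undistortPoints(np.array([[[u,v]]],float),K,np.array([float(c['k1']),0,0,0]))[0,0]
    R=c['R'];o=-R.T@c['t'];return o,R.T@np.array([p[0],p[1],1])
def at_z(c,u,v,z):
    o,d=ray(c,u,v);return o+d*(z-o[2])/d[2]
def proj(c,X):
    K=np.array([[float(c['fx']),0,float(c['cx'])],[0,float(c['fy']),float(c['cy'])],[0,0,1]])
    return cv2.projectPoints(np.array(X,float).reshape(-1,1,3),cv2.Rodrigues(c['R'])[0],c['t'],K,np.array([float(c['k1']),0,0,0]))[0][:,0]
E
python3 - <<'E'
from h import *
for n in("scene","top"):
    c=snap(n,f"pics/{n}0.png"); print(n,c['fx'],c['k1'],-c['R'].T@c['t'],c['R'])
a=cv2.imread('pics/scene0.png');b=cv2.imread('pics/top0.png')
o=arm.get_obs();print({k:np.round(v,3) for k,v in o.items()})
E
```

```text
pics
scene 366.35238744271163 -0.022793056818870484 [-0.02109642  1.08721635  0.72751319] [[-0.89578335 -0.44448412 -0.00246011]
 [-0.22544656  0.45910584 -0.85929953]
 [ 0.38307445 -0.76919159 -0.51146678]]
top 404.90315137824365 -0.0188694224912888 [0.35228478 0.09857052 1.31560876] [[ 1.63631654e-02 -9.99865845e-01 -7.33751161e-04]
 [-9.94822933e-01 -1.62070145e-02 -1.00322806e-01]
 [ 1.00297455e-01  2.37155114e-03 -9.94954670e-01]]
{'clock': np.float64(0.1), 'qpos': array([ 1.244,  0.69 , -0.195,  1.566,  0.157,  0.903, -0.215]), 'joint_vel': array([ 0.   , -0.002, -0.002, -0.002,  0.   , -0.001, -0.   ]), 'tau': array([-2.0000e-03, -5.2850e+01, -1.2720e+00, -1.5384e+01, -5.3000e-02,
        2.0000e-03,  0.0000e+00]), 'tcp_pos': array([ 0.22 , -0.584,  0.255]), 'ee_rot': array([-3.14 ,  0.   ,  0.361]), 'ft_force': array([0.176, 0.074, 0.222]), 'wrist_torque': array([0.015, 0.014, 0.01 ]), 'gripper_force': np.float64(0.0), 'gripper_width': np.float64(0.089)}
```

View pics/scene0.png

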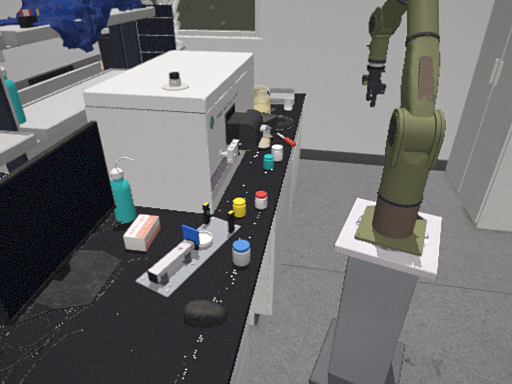

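View pics/top0.png

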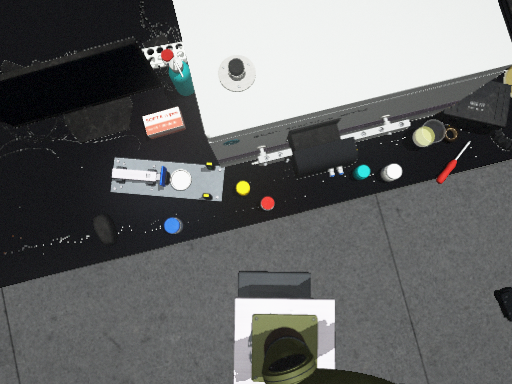

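The scene shows a red-capped jar at scene (261,200) / top (267,203). Look-alikes are yellow at top (243,188) and turquoise at (362,172). The blue jar is at (173,226), the white jar at (391,172), and the loader's dish at (181,180) with its blue plate at (163,176). The red cap fits the description, so I'm confirming it in an enlarged crop.

```bash
python3 - <<'E'
import cv2
a=cv2.imread('pics/top0.png')[148:240,105:285]; b=cv2.imread('pics/scene0.png')[180:300,130:280]
A=cv2.resize(a,None,fx=4.4,fy=4.4,interpolation=cv2.INTER_CUBIC)
for i in range(110,285,10): cv2.putText(A,str(i),(int((i-105)*4.4),8),0,.3,(0,255,255),1);cv2.line(A,(int((i-105+.5)*4.4),10),(int((i-105+.5)*4.4),15),(0,255,255),1)
for i in range(150,240,10): cv2.putText(A,str(i),(0,int((i-148+.5)*4.4)+3),0,.3,(0,255,255),1);cv2.line(A,(20,int((i-148+.5)*4.4)),(25,int((i-148+.5)*4.4)),(0,255,255),1)
cv2.imwrite('pics/crop1.png',A)
B=cv2.resize(b,None,fx=5,fy=5,interpolation=cv2.INTER_CUBIC)
for i in range(130,280,10): cv2.putText(B,str(i),(int((i-130)*5),8),0,.3,(0,255,255),1)
for i in range(190,300,10): cv2.putText(B,str(i),(0,int((i-180+.5)*5)+3),0,.3,(0,255,255),1)
cv2.imwrite('pics/crop2.png',B)
E
```

```text
(no output)
```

View pics/crop1.png

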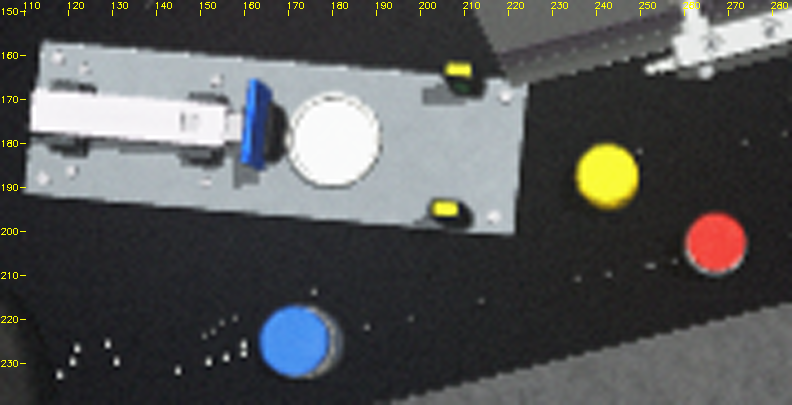

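View pics/crop2.png

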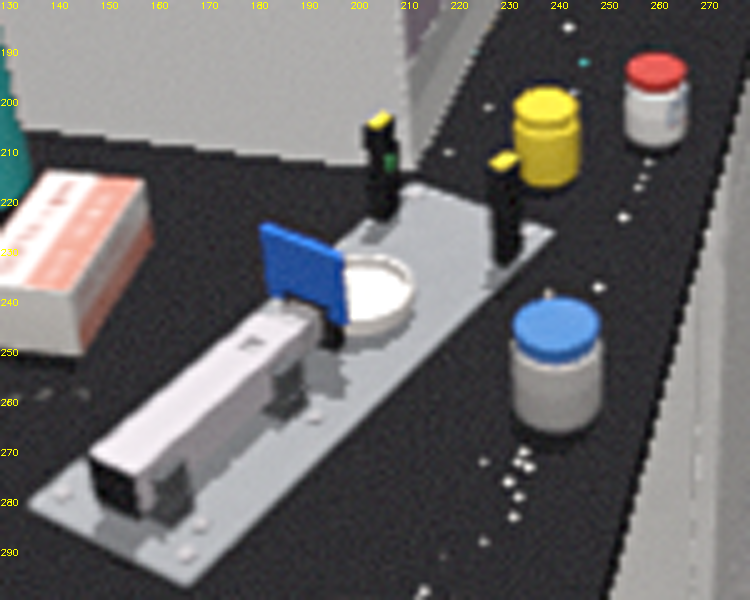

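```bash
cat > m.py <<'E'
from h import *
t=dict(np.load('pics/top0.npz'));s=dict(np.load('pics/scene0.npz'))
T=lambda X,Y,z:at_z(t,(X+.5)/4.4-.5+105,(Y+.5)/4.4-.5+148,z)[:2]
S=lambda X,Y,z:at_z(s,(X+.5)/5-.5+130,(Y+.5)/5-.5+180,z)[:2]
P=lambda n,v:print(n,np.round(v,4))
P('red top',T(715,242,.055));P('red scene',S(657,68,.055))
P('dish top',T(333,139,.027));P('dish scene',S(370,288,.027))
bc=[T(42,41,.006),T(527,84,.006),T(514,234,.006),T(24,193,.006)]
P('base',bc);P('basec',np.mean(bc,0))
P('sizes',[np.linalg.norm(bc[0]-bc[1]),np.linalg.norm(bc[1]-bc[2]),np.linalg.norm(bc[2]-bc[3]),np.linalg.norm(bc[3]-bc[0])])
x=(bc[1]-bc[0])+(bc[2]-bc[3]);P('yaw base',np.arctan2(x[1],x[0]))
p1,p2=T(459,70,.084),T(445,209,.084);P('posts',[p1,p2]);P('gate',(p1+p2)/2);P('sep',np.linalg.norm(p1-p2));d=p1-p2;P('yaw posts',np.arctan2(d[1],d[0])-np.pi/2)
P('gate scene',(S(380,120,.084)+S(504,161,.084))/2)
tc=[T(32,88,.05),T(32,131,.05),T(223,144,.05),T(224,106,.05)];P('tube',tc);P('tube c',np.mean(tc,0))
x=tc[2]-tc[1]+tc[3]-tc[0];P('yaw tube',np.arctan2(x[1],x[0]))
P('plate back top',[T(250,80,.092),T(242,165,.092)])
P('blue',T(295,341,.062));P('yellow',T(607,176,.055))
E
python3 m.py
```

```text
red top [0.4509 0.0611]
red scene [0.4504 0.0577]
dish top [0.5239 0.3401]
dish scene [0.5171 0.3371]
base [[0.5971 0.5646]
 [0.5703 0.201 ]
 [0.4582 0.2079]
 [0.4827 0.572 ]]
basec [0.5271 0.3864]
sizes [0.3645 0.1123 0.3649 0.1146]
yaw base -1.6412
posts [[0.5665 0.2428]
 [0.4686 0.2498]]
gate [0.5175 0.2463]
sep 0.0982
yaw posts -1.6423
gate scene [0.5167 0.2462]
tube [[0.5545 0.5543]
 [0.5232 0.5527]
 [0.516  0.4146]
 [0.5435 0.4151]]
tube c [0.5343 0.4842]
yaw tube -1.6362
plate back top [[0.5557 0.3872]
 [0.4961 0.3904]]
blue [0.3758 0.3553]
yellow [0.4968 0.1386]
```

>>> arm_command(
  commands=[
    {"rotation": [0,0,0.03],"delta_pos": [0.005,0.02,0.035],"claw": 100},
    {"rotation": [0,0,0.06],"delta_pos": [0.01,0.05,0.06],"claw": 100},
    {"rotation": [0,0,0.09],"delta_pos": [0.02,0.085,0.08],"claw": 100},
    {"rotation": [0,0,0.12],"delta_pos": [0.03,0.12,0.08],"claw": 100},
    {"rotation": [0,0,0.15],"delta_pos": [0.04,0.155,0.08],"claw": 100},
  ],
)

```text
clock: 0.52
tcp_pos: [0.2611, -0.4286, 0.3368]
ee_rot: [3.139, 0.001, 0.836]
ft_force: [0.8, 1.3, -0.4]
gripper_width: 0.0886
gripper_force: 0.0
```

>>> arm_command(
  commands=[
    {"rotation": [0,0,0.03],"delta_pos": [0.016,0.035,0],"claw": 100},
    {"rotation": [0,0,0.06],"delta_pos": [0.032,0.07,0],"claw": 100},
    {"rotation": [0,0,0.09],"delta_pos": [0.048,0.105,0],"claw": 100},
    {"rotation": [0,0,0.12],"delta_pos": [0.064,0.14,0],"claw": 100},
    {"rotation": [0,0,0.15],"delta_pos": [0.08,0.175,0],"claw": 100},
  ],
)

```text
clock: 0.93
tcp_pos: [0.3407, -0.253, 0.3357]
ee_rot: [-3.141, 0.0, 1.307]
ft_force: [1.1, 0.1, -0.1]
gripper_width: 0.0878
gripper_force: 0.0
```

>>> arm_command(
  commands=[
    {"rotation": [0,0,0.02],"delta_pos": [0.015,0.035,0],"claw": 100},
    {"rotation": [0,0,0.04],"delta_pos": [0.03,0.07,0],"claw": 100},
    {"rotation": [0,0,0.06],"delta_pos": [0.045,0.105,0],"claw": 100},
    {"rotation": [0,0,0.06],"delta_pos": [0.06,0.14,0],"claw": 100},
    {"rotation": [0,0,0.06],"delta_pos": [0.07,0.175,0],"claw": 100},
  ],
)

```text
clock: 1.35
tcp_pos: [0.4115, -0.078, 0.3357]
ee_rot: [3.141, -0.0, 1.492]
ft_force: [0.6, -1.3, -0.6]
gripper_width: 0.0881
gripper_force: 0.0
```

>>> arm_command(
  commands=[
    {"rotation": [0,0,0],"delta_pos": [0.01,0.035,0],"claw": 100},
    {"rotation": [0,0,0],"delta_pos": [0.02,0.07,0],"claw": 100},
    {"rotation": [0,0,0],"delta_pos": [0.03,0.105,0],"claw": 100},
    {"rotation": [0,0,0],"delta_pos": [0.039,0.138,0],"claw": 100},
    {"rotation": [0,0,0],"delta_pos": [0.039,0.138,-0.03],"claw": 100},
  ],
)

```text
clock: 1.77
tcp_pos: [0.4543, 0.0675, 0.3097]
ee_rot: [3.129, -0.01, 1.501]
ft_force: [2.7, 0.2, -0.1]
gripper_width: 0.0878
gripper_force: 0.0
```

>>> arm_command(
  commands=[
    {"rotation": [0,0,0],"delta_pos": [0,0,-0.04],"claw": 100},
    {"rotation": [0,0,0],"delta_pos": [0,0,-0.08],"claw": 100},
    {"rotation": [0,0,0],"delta_pos": [0,0,-0.12],"claw": 100},
    {"rotation": [0,0,0],"delta_pos": [0,0,-0.16],"claw": 100},
    {"rotation": [0,0,0],"delta_pos": [0,0,-0.195],"claw": 100},
  ],
)

```text
clock: 2.18
tcp_pos: [0.4489, 0.0581, 0.1086]
ee_rot: [-3.14, -0.0, 1.492]
ft_force: [0.8, -0.9, -0.6]
gripper_width: 0.0883
gripper_force: 0.0
```

```bash
python3 - <<'E'
from h import *
c=snap("scene","pics/s1.png")
cv2.imwrite('pics/c3.png',cv2.resize(cv2.imread('pics/s1.png')[100:260,180:330],None,fx=3.7,fy=3.7,interpolation=cv2.INTER_CUBIC))
print(arm.get_obs()['tcp_pos'],arm.get_obs()['qpos'])
E
```

```text
[0.44626868 0.0576931  0.10361486] [-0.07364307  0.77215955 -0.25308167  2.19216411  0.71692043  0.26820892
 -1.03591866]
```

View pics/c3.png

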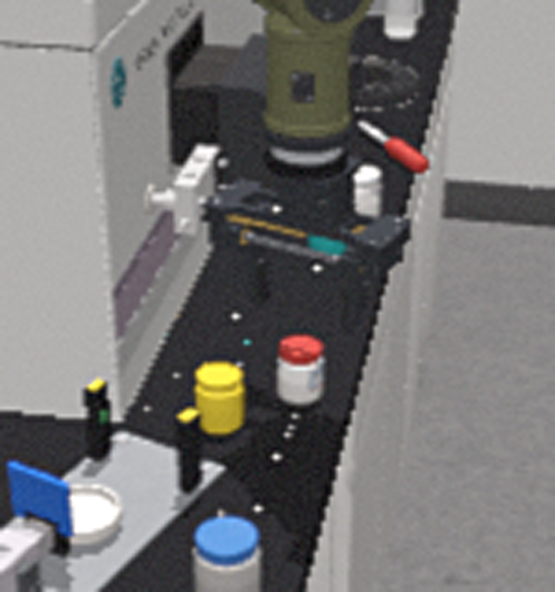

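```bash
python3 - <<'E'
from h import *
c=dict(np.load('pics/s1.npz'))
print((proj(c,[[.4463,.0577,.087],[.4463+.044,.0547,.087],[.4463-.044,.0607,.087],[.45,.06,.055],[.4463,.0577,.15]])-[180,100])*3.7)
E
```

```text
[[303.99350615 317.07899419]
 [264.20679698 305.8773967 ]
 [344.96735311 328.61662569]
 [299.08865255 346.01227625]
 [304.89945507 258.40585882]]
```

>>> arm_command(
  commands=[
    {"rotation": [0,0,0],"delta_pos": [0,0.001,-0.02],"claw": 100},
    {"rotation": [0,0,0],"delta_pos": [0,0.001,-0.04],"claw": 100},
    {"rotation": [0,0,0],"delta_pos": [0,0.001,-0.06],"claw": 100},
    {"rotation": [0,0,0],"delta_pos": [0,0.001,-0.07],"claw": 100},
    {"rotation": [0,0,0],"delta_pos": [0,0.001,-0.07],"claw": 100},
  ],
)

```text
clock: 2.65
tcp_pos: [0.4494, 0.0592, 0.0397]
ee_rot: [-3.14, 0.002, 1.493]
ft_force: [0.3, 0.2, -0.0]
gripper_width: 0.0885
gripper_force: 0.0
```

>>> arm_command(
  commands=[
    {"rotation": [0,0,0],"delta_pos": [0,0,0],"claw": 100},
    {"rotation": [0,0,0],"delta_pos": [0,0,0],"claw": 100},
  ],
)

```text
clock: 2.82
tcp_pos: [0.4502, 0.0594, 0.0414]
ee_rot: [3.14, -0.0, 1.492]
ft_force: [-0.5, 0.2, 0.4]
gripper_width: 0.0882
gripper_force: 0.0
```

>>> arm_command(
  commands=[
    {"rotation": [0,0,0],"delta_pos": [0,0,-0.006],"claw": 100},
    {"rotation": [0,0,0],"delta_pos": [0,0,-0.006],"claw": 60},
    {"rotation": [0,0,0],"delta_pos": [0,0,-0.006],"claw": 45},
    {"rotation": [0,0,0],"delta_pos": [0,0,-0.006],"claw": 30},
    {"rotation": [0,0,0],"delta_pos": [0,0,-0.006],"claw": 30},
  ],
  grip_force=10,
)

```text
clock: 3.23
tcp_pos: [0.4501, 0.0592, 0.0353]
ee_rot: [3.14, -0.0, 1.491]
ft_force: [-0.1, 0.0, 0.4]
gripper_width: 0.0636
gripper_force: 0.0
```

>>> arm_command(
  commands=[
    {"rotation": [0,0,0],"delta_pos": [0,0,0],"claw": 30},
    {"rotation": [0,0,0],"delta_pos": [0,0,0],"claw": 30},
    {"rotation": [0,0,0],"delta_pos": [0,0,0],"claw": 30},
    {"rotation": [0,0,0],"delta_pos": [0,0,0],"claw": 30},
    {"rotation": [0,0,0],"delta_pos": [0,0,0],"claw": 30},
  ],
)

```text
clock: 3.65
tcp_pos: [0.4498, 0.0592, 0.0349]
ee_rot: [3.141, -0.0, 1.492]
ft_force: [-0.1, -0.1, 2.4]
gripper_width: 0.0435
gripper_force: 10.0
```

>>> arm_command(
  commands=[
    {"rotation": [0,0,0],"delta_pos": [0,0,0.015],"claw": 30},
    {"rotation": [0,0,0],"delta_pos": [0,0,0.04],"claw": 30},
    {"rotation": [0,0,0],"delta_pos": [0,0,0.07],"claw": 30},
    {"rotation": [0,0,0],"delta_pos": [0,0,0.1],"claw": 30},
    {"rotation": [0,0,0],"delta_pos": [0,0,0.13],"claw": 30},
  ],
)

```text
clock: 4.07
tcp_pos: [0.4487, 0.0589, 0.1659]
ee_rot: [-3.139, -0.0, 1.492]
ft_force: [0.7, -0.5, -0.6]
gripper_width: 0.0435
gripper_force: 10.0
```

>>> arm_command(
  commands=[
    {"rotation": [0,0,0],"delta_pos": [0,0.015,0.005],"claw": 30},
    {"rotation": [0,0,0],"delta_pos": [0,0.04,0.005],"claw": 30},
    {"rotation": [0,0,0],"delta_pos": [0,0.07,0.005],"claw": 30},
    {"rotation": [0,0,0],"delta_pos": [0,0.1,0.005],"claw": 30},
    {"rotation": [0,0,0],"delta_pos": [0,0.13,0.005],"claw": 30},
  ],
)

```text
clock: 4.48
tcp_pos: [0.4493, 0.19, 0.1697]
ee_rot: [-3.141, 0.001, 1.491]
ft_force: [0.3, 0.2, -0.6]
gripper_width: 0.0436
gripper_force: 10.0
```

>>> arm_command(
  commands=[
    {"rotation": [0,0,0],"delta_pos": [0,0.03,0],"claw": 30},
    {"rotation": [0,0,0],"delta_pos": [0,0.06,0],"claw": 30},
    {"rotation": [0,0,0],"delta_pos": [0,0.09,0],"claw": 30},
    {"rotation": [0,0,0],"delta_pos": [0,0.12,0],"claw": 30},
    {"rotation": [0,0,0],"delta_pos": [0.01,0.14,0],"claw": 30},
  ],
)

```text
clock: 4.9
tcp_pos: [0.4569, 0.3329, 0.1698]
ee_rot: [-3.139, -0.002, 1.497]
ft_force: [0.1, 0.4, 0.9]
gripper_width: 0.0436
gripper_force: 10.0
```

>>> arm_command(
  commands=[
    {"rotation": [0,0,0],"delta_pos": [0.02,0.01,0],"claw": 30},
    {"rotation": [0,0,0],"delta_pos": [0.04,0.01,0],"claw": 30},
    {"rotation": [0,0,0],"delta_pos": [0.055,0.01,0],"claw": 30},
    {"rotation": [0,0,0],"delta_pos": [0.063,0.01,0],"claw": 30},
    {"rotation": [0,0,0],"delta_pos": [0.063,0.01,0],"claw": 30},
  ],
)

```text
clock: 5.32
tcp_pos: [0.5241, 0.3382, 0.169]
ee_rot: [3.141, 0.001, 1.489]
ft_force: [0.0, -0.8, 0.3]
gripper_width: 0.0437
gripper_force: 10.0
```

```bash
python3 - <<'E'
from h import *
c=snap("scene","pics/s2.png")
B=cv2.resize(cv2.imread('pics/s2.png')[140:300,130:280],None,fx=3.7,fy=3.7,interpolation=cv2.INTER_CUBIC)
cv2.imwrite('pics/c4.png',B)
o=arm.get_obs();print(o['tcp_pos'],o['ee_rot'],o['gripper_width'],o['ft_force'])
E
```

```text
[0.52257563 0.3385633  0.1691674 ] [-3.14071784e+00  7.43258403e-04  1.49057755e+00] 0.043865922580404684 [-0.64084653  0.12005931 -0.37782032]
```

View pics/c4.png

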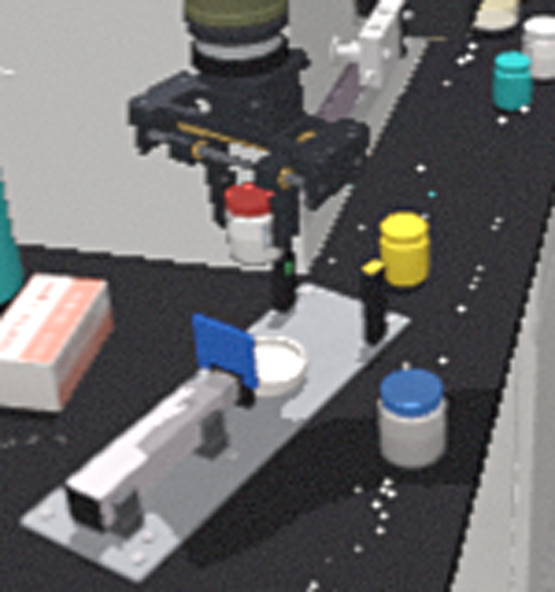

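The red jar is held upright (crop (250,225)) above the dish (crop (275,365)), and the measured TCP agrees with the dish estimate. I'm lowering it now.

>>> arm_command(
  commands=[
    {"rotation": [0,0,0],"delta_pos": [0,0.001,-0.025],"claw": 30},
    {"rotation": [0,0,0],"delta_pos": [0,0.001,-0.055],"claw": 30},
    {"rotation": [0,0,0],"delta_pos": [0,0.001,-0.08],"claw": 30},
    {"rotation": [0,0,0],"delta_pos": [0,0.001,-0.095],"claw": 30},
    {"rotation": [0,0,0],"delta_pos": [0,0.001,-0.105],"claw": 30},
  ],
)

```text
clock: 5.78
tcp_pos: [0.5208, 0.3397, 0.063]
ee_rot: [-3.139, 0.002, 1.493]
ft_force: [-0.1, 0.1, 0.1]
gripper_width: 0.0436
gripper_force: 10.0
```

>>> arm_command(
  commands=[
    {"rotation": [0,0,0],"delta_pos": [0,0,-0.003],"claw": 30},
    {"rotation": [0,0,0],"delta_pos": [0,0,-0.006],"claw": 30},
    {"rotation": [0,0,0],"delta_pos": [0,0,-0.008],"claw": 30},
    {"rotation": [0,0,0],"delta_pos": [0,0,-0.01],"claw": 30},
    {"rotation": [0,0,0],"delta_pos": [0,0,-0.01],"claw": 30},
  ],
)

```text
clock: 6.2
tcp_pos: [0.523, 0.3405, 0.0553]
ee_rot: [3.141, -0.001, 1.492]
ft_force: [0.6, 0.0, -0.5]
gripper_width: 0.0438
gripper_force: 10.0
```

>>> arm_command(
  commands=[
    {"rotation": [0,0,0],"delta_pos": [0,0,-0.001],"claw": 30},
    {"rotation": [0,0,0],"delta_pos": [0,0,-0.002],"claw": 30},
    {"rotation": [0,0,0],"delta_pos": [0,0,-0.002],"claw": 30},
    {"rotation": [0,0,0],"delta_pos": [0,0,-0.002],"claw": 30},
  ],
)

```text
clock: 6.53
tcp_pos: [0.5229, 0.3404, 0.053]
ee_rot: [3.141, -0.0, 1.492]
ft_force: [0.7, 0.1, 1.3]
gripper_width: 0.0436
gripper_force: 10.0
```

```bash
python3 - <<'E'
from h import *
c=snap("scene","pics/s3.png")
B=cv2.resize(cv2.imread('pics/s3.png')[180:280,140:260],None,fx=6,fy=6,interpolation=cv2.INTER_CUBIC)
cv2.imwrite('pics/c5.png',B)
o=arm.get_obs();print(o['tcp_pos'],o['ft_force'])
E
```

```text
[0.52291145 0.34041762 0.05301964] [ 0.94766329 -0.0969886   1.8503122 ]
```

View pics/c5.png

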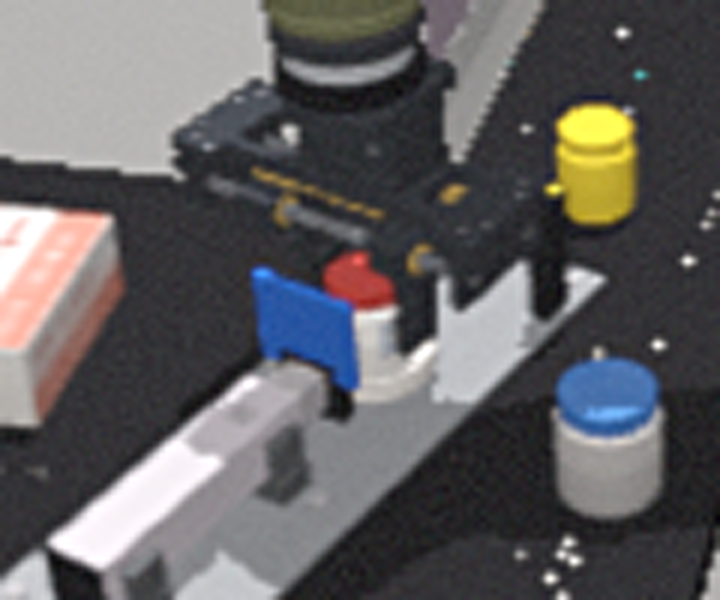

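The jar stands inside the dish rim (crop (370,340)) with a light contact force of about 1.5 N. I'm releasing it and rising.

>>> arm_command(
  commands=[
    {"rotation": [0,0,0],"delta_pos": [0,0,0],"claw": 60},
    {"rotation": [0,0,0],"delta_pos": [0,0,0],"claw": 75},
    {"rotation": [0,0,0],"delta_pos": [0,0,0],"claw": 90},
    {"rotation": [0,0,0],"delta_pos": [0,0,0],"claw": 90},
    {"rotation": [0,0,0],"delta_pos": [0,0,0],"claw": 90},
  ],
)

```text
clock: 7.0
tcp_pos: [0.5226, 0.3402, 0.0527]
ee_rot: [-3.142, 0.0, 1.492]
ft_force: [-0.8, -0.4, 0.5]
gripper_width: 0.0746
gripper_force: 0.0
```

>>> arm_command(
  commands=[
    {"rotation": [0,0,0],"delta_pos": [0,0,0.01],"claw": 90},
    {"rotation": [0,0,0],"delta_pos": [0,0,0.03],"claw": 90},
    {"rotation": [0,0,0],"delta_pos": [0,0,0.06],"claw": 90},
    {"rotation": [0,0,0],"delta_pos": [0,0,0.09],"claw": 90},
    {"rotation": [0,0,0],"delta_pos": [0,0,0.12],"claw": 90},
  ],
)

```text
clock: 7.42
tcp_pos: [0.5223, 0.3402, 0.1746]
ee_rot: [-3.141, -0.0, 1.492]
ft_force: [0.1, -0.1, -0.5]
gripper_width: 0.0796
gripper_force: 0.0
```

>>> arm_command(
  commands=[
    {"rotation": [0,0,0.0025],"delta_pos": [0.002,0.03,0],"claw": 0},
    {"rotation": [0,0,0.0025],"delta_pos": [0.005,0.06,0],"claw": 0},
    {"rotation": [0,0,0.0025],"delta_pos": [0.007,0.088,0],"claw": 0},
    {"rotation": [0,0,0.0025],"delta_pos": [0.007,0.088,0],"claw": 0},
    {"rotation": [0,0,0.0025],"delta_pos": [0.007,0.088,0],"claw": 0},
  ],
)

```text
clock: 7.83
tcp_pos: [0.5286, 0.4302, 0.1734]
ee_rot: [-3.141, -0.002, 1.502]
ft_force: [-0.3, -1.2, -0.5]
gripper_width: 0.0482
gripper_force: 0.0
```

>>> arm_command(
  commands=[
    {"rotation": [0,0,0],"delta_pos": [0,0,-0.02],"claw": 0},
    {"rotation": [0,0,0],"delta_pos": [0,0,-0.04],"claw": 0},
    {"rotation": [0,0,0],"delta_pos": [0,0,-0.06],"claw": 0},
    {"rotation": [0,0,0],"delta_pos": [0,0,-0.08],"claw": 0},
    {"rotation": [0,0,0],"delta_pos": [0,0,-0.085],"claw": 0},
  ],
)

```text
clock: 8.25
tcp_pos: [0.5291, 0.4243, 0.0846]
ee_rot: [-3.139, 0.006, 1.499]
ft_force: [-1.0, -1.1, -0.5]
gripper_width: 0.0147
gripper_force: 0.0
```

```bash
python3 - <<'E'
from h import *
c=snap("scene","pics/s4.png")
B=cv2.resize(cv2.imread('pics/s4.png')[180:280,140:260],None,fx=6,fy=6,interpolation=cv2.INTER_CUBIC)
cv2.imwrite('pics/c6.png',B)
o=arm.get_obs();print(o['tcp_pos'],o['ft_force'],o['gripper_width'])
E
```

```text
[0.52911525 0.42493209 0.08512911] [-0.29990475 -0.01430498 -0.32651256] 0.010743313971331069
```

View pics/c6.png

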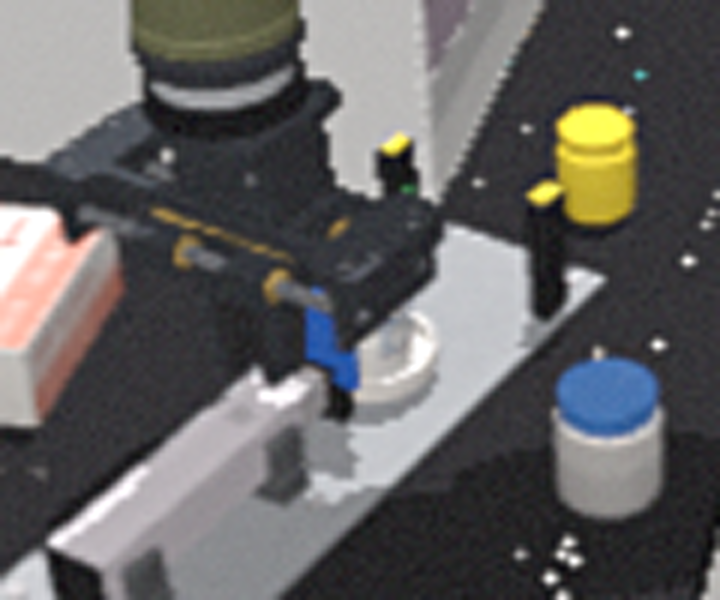

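The jar stands in the dish (crop (390,340)), and the closed fingers are behind the blue plate (crop (290,340)) above the tube. I'm starting the push slowly.

>>> arm_command(
  commands=[
    {"rotation": [0,0,0],"delta_pos": [0,-0.003,-0.005],"claw": 0},
    {"rotation": [0,0,0],"delta_pos": [0,-0.007,-0.008],"claw": 0},
    {"rotation": [0,0,0],"delta_pos": [-0.001,-0.012,-0.008],"claw": 0},
    {"rotation": [0,0,0],"delta_pos": [-0.001,-0.016,-0.008],"claw": 0},
    {"rotation": [0,0,0],"delta_pos": [-0.001,-0.019,-0.008],"claw": 0},
  ],
)

```text
clock: 8.72
tcp_pos: [0.5291, 0.4085, 0.0805]
ee_rot: [3.141, -0.0, 1.499]
ft_force: [-0.4, -0.5, 0.5]
gripper_width: 0.0006
gripper_force: 0.0
```

>>> arm_command(
  commands=[
    {"rotation": [0,0,0],"delta_pos": [0,-0.003,0],"claw": 0},
    {"rotation": [0,0,0],"delta_pos": [0,-0.006,0],"claw": 0},
    {"rotation": [0,0,0],"delta_pos": [-0.001,-0.009,0],"claw": 0},
    {"rotation": [0,0,0],"delta_pos": [-0.001,-0.012,0],"claw": 0},
    {"rotation": [0,0,0],"delta_pos": [-0.001,-0.015,0],"claw": 0},
  ],
)

```text
clock: 9.13
tcp_pos: [0.5278, 0.3964, 0.0802]
ee_rot: [3.141, -0.005, 1.5]
ft_force: [2.2, 5.2, -1.8]
gripper_width: 0.0006
gripper_force: 2.5
```

>>> arm_command(
  commands=[
    {"rotation": [0,0,0],"delta_pos": [0,-0.004,0],"claw": 0},
    {"rotation": [0,0,0],"delta_pos": [-0.001,-0.008,0],"claw": 0},
    {"rotation": [0,0,0],"delta_pos": [-0.001,-0.012,0],"claw": 0},
    {"rotation": [0,0,0],"delta_pos": [-0.001,-0.016,0],"claw": 0},
    {"rotation": [0,0,0],"delta_pos": [-0.0015,-0.02,0],"claw": 0},
  ],
)

```text
clock: 9.55
tcp_pos: [0.5264, 0.3768, 0.0803]
ee_rot: [3.141, -0.006, 1.501]
ft_force: [2.4, 5.1, -2.6]
gripper_width: 0.0007
gripper_force: 2.6
```

>>> arm_command(
  commands=[
    {"rotation": [0,0,0],"delta_pos": [0,-0.004,0],"claw": 0},
    {"rotation": [0,0,0],"delta_pos": [-0.001,-0.008,0],"claw": 0},
    {"rotation": [0,0,0],"delta_pos": [-0.001,-0.012,0],"claw": 0},
    {"rotation": [0,0,0],"delta_pos": [-0.001,-0.016,0],"claw": 0},
    {"rotation": [0,0,0],"delta_pos": [-0.0015,-0.02,0],"claw": 0},
  ],
)

```text
clock: 9.97
tcp_pos: [0.5249, 0.3569, 0.0804]
ee_rot: [3.141, -0.006, 1.501]
ft_force: [2.7, 5.5, -1.3]
gripper_width: 0.0003
gripper_force: 2.6
```

>>> arm_command(
  commands=[
    {"rotation": [0,0,0],"delta_pos": [0,-0.004,0],"claw": 0},
    {"rotation": [0,0,0],"delta_pos": [-0.001,-0.008,0],"claw": 0},
    {"rotation": [0,0,0],"delta_pos": [-0.001,-0.012,0],"claw": 0},
    {"rotation": [0,0,0],"delta_pos": [-0.001,-0.016,0],"claw": 0},
    {"rotation": [0,0,0],"delta_pos": [-0.0015,-0.02,0],"claw": 0},
  ],
)

```text
clock: 10.38
tcp_pos: [0.5235, 0.337, 0.0804]
ee_rot: [3.14, -0.006, 1.501]
ft_force: [2.0, 5.6, -2.1]
gripper_width: 0.0004
gripper_force: 2.6
```

>>> arm_command(
  commands=[
    {"rotation": [0,0,0],"delta_pos": [0,-0.004,0],"claw": 0},
    {"rotation": [0,0,0],"delta_pos": [-0.001,-0.008,0],"claw": 0},
    {"rotation": [0,0,0],"delta_pos": [-0.001,-0.012,0],"claw": 0},
    {"rotation": [0,0,0],"delta_pos": [-0.001,-0.015,0],"claw": 0},
    {"rotation": [0,0,0],"delta_pos": [-0.001,-0.018,0],"claw": 0},
  ],
)

```text
clock: 10.8
tcp_pos: [0.5221, 0.3186, 0.0804]
ee_rot: [3.141, -0.005, 1.501]
ft_force: [0.7, 4.6, -0.7]
gripper_width: 0.0007
gripper_force: 2.5
```

>>> arm_command(
  commands=[
    {"rotation": [0,0,0],"delta_pos": [0,-0.002,0],"claw": 0},
    {"rotation": [0,0,0],"delta_pos": [0,-0.004,0],"claw": 0},
    {"rotation": [0,0,0],"delta_pos": [-0.0005,-0.006,0],"claw": 0},
    {"rotation": [0,0,0],"delta_pos": [-0.0005,-0.008,0],"claw": 0},
    {"rotation": [0,0,0],"delta_pos": [-0.0005,-0.01,0],"claw": 0},
  ],
)

```text
clock: 11.22
tcp_pos: [0.5214, 0.306, 0.0798]
ee_rot: [-3.141, 0.0, 1.5]
ft_force: [-0.4, 3.7, 2.3]
gripper_width: 0.0002
gripper_force: 3.2
```

>>> arm_command(
  commands=[
    {"rotation": [0,0,0],"delta_pos": [0,-0.001,0],"claw": 0},
    {"rotation": [0,0,0],"delta_pos": [0,-0.002,0],"claw": 0},
    {"rotation": [0,0,0],"delta_pos": [0,-0.002,0],"claw": 0},
  ],
)

```text
clock: 11.47
tcp_pos: [0.5214, 0.306, 0.0798]
ee_rot: [-3.141, -0.004, 1.501]
ft_force: [-0.5, 7.0, -1.2]
gripper_width: 0.0003
gripper_force: 3.2
```

```bash
python3 - <<'E'
from h import *
c=snap("scene","pics/s5.png")
B=cv2.resize(cv2.imread('pics/s5.png')[180:280,140:260],None,fx=6,fy=6,interpolation=cv2.INTER_CUBIC)
cv2.imwrite('pics/c7.png',B)
o=arm.get_obs();print(o['tcp_pos'],o['ft_force'],o['gripper_width'])
E
```

```text
[0.52139646 0.30601997 0.07987041] [-0.75007435  6.02366454  0.31102123] 0.0004967734586110472
```

View pics/c7.png

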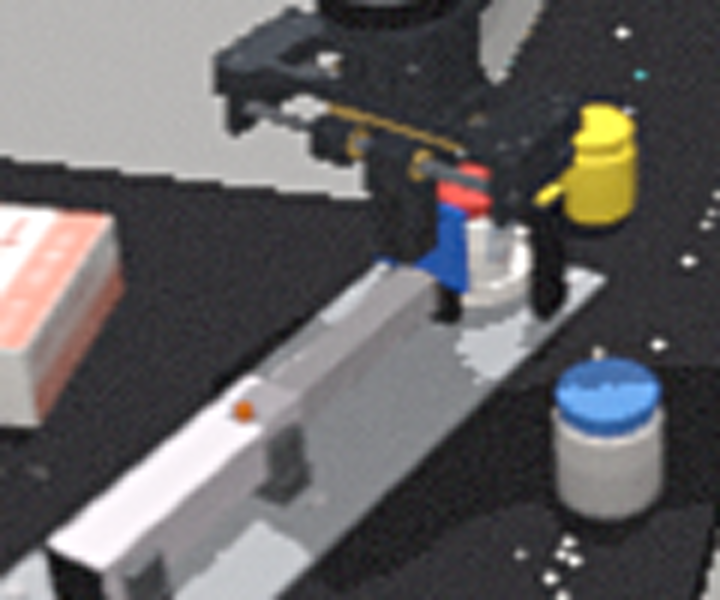

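The orange button is up through the tube hole (crop (243,410)), and the jar is upright between the posts (crop (480,230)). I'm backing off and rising.

>>> arm_command(
  commands=[
    {"rotation": [0,0,0],"delta_pos": [0,0.006,0],"claw": 0},
    {"rotation": [0,0,0],"delta_pos": [0.002,0.02,0],"claw": 0},
    {"rotation": [0,0,0],"delta_pos": [0.003,0.04,0.01],"claw": 0},
    {"rotation": [0,0,0],"delta_pos": [0.003,0.05,0.04],"claw": 0},
    {"rotation": [0,0,0],"delta_pos": [0.003,0.05,0.08],"claw": 0},
  ],
)

```text
clock: 11.93
tcp_pos: [0.5225, 0.3538, 0.1573]
ee_rot: [-3.136, 0.006, 1.502]
ft_force: [1.8, 1.1, -0.2]
gripper_width: 0.0005
gripper_force: 0.0
```

>>> arm_command(
  commands=[
    {"rotation": [0,0,0],"delta_pos": [0,0,0.03],"claw": 0},
    {"rotation": [0,0,0],"delta_pos": [0,0,0.04],"claw": 0},
    {"rotation": [0,0,0],"delta_pos": [0,0,0.04],"claw": 0},
    {"rotation": [0,0,0],"delta_pos": [0,0,0.04],"claw": 0},
    {"rotation": [0,0,0],"delta_pos": [0,0,0.04],"claw": 0},
  ],
)

```text
clock: 12.35
tcp_pos: [0.5241, 0.3522, 0.1975]
ee_rot: [-3.139, 0.004, 1.499]
ft_force: [0.4, -0.7, -0.1]
gripper_width: 0.0007
gripper_force: 0.0
```

```bash
python3 - <<'E'
from h import *
c=snap("scene","pics/s6.png")
B=cv2.resize(cv2.imread('pics/s6.png')[170:280,140:270],None,fx=5,fy=5,interpolation=cv2.INTER_CUBIC)
cv2.imwrite('pics/c8.png',B)
o=arm.get_obs();print(o['tcp_pos'],o['ft_force'])
E
```

```text
[0.52402157 0.35243814 0.19738416] [ 0.3084463  -0.21117213 -0.98793221]
```

View pics/c8.png

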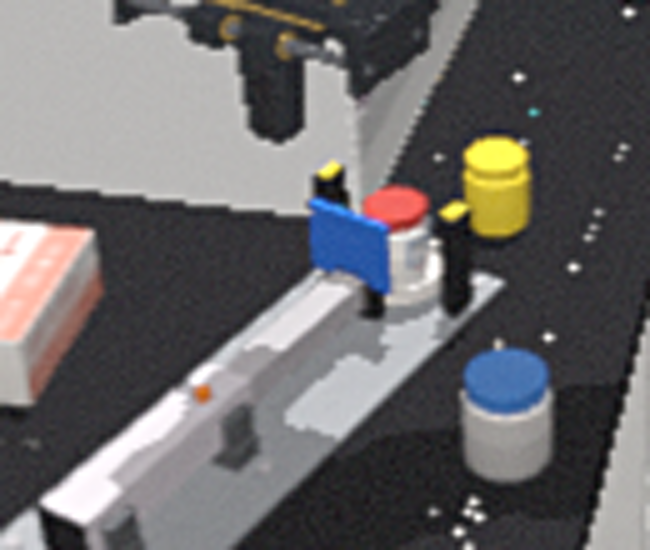

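The arm is locked with the button up (crop (202,393)), the jar stands upright between the posts (crop (397,235)), and the robot is clear.

```bash
python3 -c "
from workcell import arm
print(arm.finish_job())"
```

```text
the job is handed in; nothing more can be done
None
```

The job is handed in (no verdict was returned): the last picture shows the red-capped jar upright in the dish between the gate posts, the arm out with the orange lock button up, and the robot clear; I did not touch the blue- and white-capped jars.

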